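# Bed the flatted shaft in its V-block

### The arm

A 6-joint arm with a two-finger parallel gripper is mounted at the origin on the work surface. World frame = base frame: x ahead of the robot, y to its left, z up, the work surface at z = 0. Lengths are in m, angles in rad, forces in N, time in s.
With the tool pointing down it reaches from about 0.425 to 0.95 m from the base axis. Payload 3.5 kg.
Tool frame: the origin (TCP) lies at the very end of the fingers, on their centre line; the grasp point (between the pads) lies 19 mm behind it (ctrl.grip_point_offset is the distance from the TCP to the grasp point, in m); z points along the fingers, y is the line along which they close (so a half turn about z gives the same grasp; the last joint's range is limited). The gripper opens to 85 mm and grips with 20 to 120 N. Pads are 22 mm wide; open, the fingers measure 114 mm over their backs; the gripper's body (76 mm by 85 mm) begins 54 mm behind the grasp point. The pads swing forward as they close: fully open they stand 13 mm farther back than shut.
Start: joints at [-1.473, 0.286, 1.577, -0, 1.279, -0.15], TCP at [0.166, -0.654, 0.231] pointing down, gripper open.
Joint ranges: [-2.77, 2.77], [-0.9, 2.22], [0.21, 2.48], [-1.53, 4.67], [0.24, 2.81], [-2.84, 2.84]. Speed limits (rad/s): [2.79, 2.79, 3.14, 3.14, 3.14, 3.14].

### API

Orientations are given as a unit quaternion [x, y, z, w].
In Python, from plant import telemetry, vision, ctrl gives the robot as it stands.
- The arm moves only by the tool arm_command, never from a script. Its argument "series" is one flat list of numbers, 7 for each row, row after row: the shift along the tool's x, y, z in cm, then the turn, a rotation vector about the tool's x, y, z in degrees, then the closure, from 0 (fully open) to 1 (shut). A call has 1 to 10 rows; each row is the pose to reach, as a shift and turn from the pose commanded when the call began, along the tool's axes at that moment; what a row does not reach only later rows make up. A row lasts 1/12 s, in which the tool goes at most 41.7 mm and 7.16 degrees, less where a joint would pass 70% of its speed; a pose out of reach is approached as far as the arm can. A call with a gripper value outside its range is refused whole. The fingers move at their own pace and stop on an object; "force" is the grip in N (left out, the last holds). Time passes only in rows, so rows that repeat a pose let the fingers close. It gives the time, the measured TCP pose, the force, the opening and the grip force at its end, in the units of the state.
- telemetry.get_state(): the state, without advancing time (a new reading comes with each control period).
- vision.read_camera(name): name is "scene" or "top" or "wrist"; returns a dict with "color" (420x560x3 uint8, blue, green, red), "K" (3x3 intrinsics, pixels), "rvec" (rotation vector, rad) and "tvec" (3), from world to camera coordinates, as OpenCV has them; the wrist camera has in their place "T_tool_cam" (4x4, takes a point from camera to tool coordinates, whose origin is the TCP and whose axes are the flange's). Camera axes: x right, y down, z forward; pixel columns grow to the right and rows downward; lengths in m; the calibration is good to about 2 mm. A picture is of the moment at which its call begins: read the wrist's pose just before it. There is no depth.
- ctrl.sign_off(): hands the job in; it is judged then, once.
The state is a dict: "time": time; "qpos": joint angles; "dq": joint speeds; "joint_efforts": joint torques, N m; "eef_pos": TCP position; "tcp_rot": TCP orientation; "contact_force": force on the tool from outside, world axes, zero at the start; "wrist_torque": the same for the moment, N m; "opening": opening from 0.0 (shut) to 1.0 (fully open); "finger_force": force on a finger pad.
Only numpy, scipy, OpenCV 4.12 (cv2) and the standard library are available. Lean on these libraries where they do the work, as an engineer would, in place of code of your own. Each camera call takes 0.05 s, during which the arm holds its last target. There are 200 camera calls.

### The job

Two short handled steel shafts lie in V-blocks on the bench; one is fully round, the other has a flat milled along it. Roll the flatted shaft in its groove by swinging its handle over to the other side, until the flat lies flush on the groove's wall and the handle leans the opposite way, then leave it lying there on its own. Do not disturb the fully round shaft.

Things in the scene. Friction and masses are not known exactly. Their poses are not given: they have to be found in the camera images.
- flat_shaft: Loose steel shaft, 36 mm diameter, 120 mm long, 0.7 to 1 kg, a 27 mm wide flat milled along all of it, 12 mm from the axis. Origin on the axis at mid-length; x along the shaft, z along its handle, flat facing -y. At first the handle leans 30 degrees to the block's +y side; it must roll 75 degrees, handle over the top. It turns at a few N; the flat sinks in past 30 degrees, then resists.
- flat_knob (a point): Centre of the 22 mm black ball knob on the flatted shaft's handle, 76 mm from the shaft's axis. The handle is a straight, smooth 10 mm steel rod at the shaft's mid-length. The knob swings in a circle about the axis; at the top its upper side is 125 mm above the bench.
- flat_vblock: Fixed dark steel V-block under the flatted shaft: 90 x 72 mm, 36 mm high, 90 degree groove along x, 48 mm wide at the top. Any yaw. Origin: centre of its underside on the bench, z up. The flat must bed on its -y wall. Shaft axis 37.5 mm high at first; bedded 33.2 mm high and 4.2 mm to -y, handle then leaning 45 degrees to -y.
- plain_shaft: The other shaft, to be left alone: same length, diameter, handle and knob, but fully round, without a flat, in its own V-block of the same kind. Origin on its axis at mid-length; x along the shaft, z along its handle, which also leans 30 degrees.
There are look-alikes about, which are no part of the job. Leave any blue or pink look-alike of the flat_shaft alone. What is shaped like the flat_vblock but pink is not meant.

How it is judged:
At the end, for the whole second after the job is handed in: The flatted shaft rests in its groove, flat bedded on the -y wall to about 10 degrees (axis 31 to 35 mm above the block's underside), knob over 42 mm to the block's -y side and above 75 mm, shaft along the groove within 6 degrees and 30 mm of its middle (y of flat_knob in the frame of flat_vblock below -0.042 m and z of flat_knob in the frame of flat_vblock above 0.075 m and z of flat_shaft in the frame of flat_vblock between 0.031 and 0.035 m and angle between the x axis of flat_shaft and the x axis of flat_vblock, either way round below 0.1 rad and x of flat_shaft in the frame of flat_vblock between -0.03 and 0.03 m and linear speed of flat_shaft below 0.02 m/s and angular speed of flat_shaft below 0.2 rad/s); the robot touches nothing.
It fails at once if the fully round shaft is moved by more than 15 mm or rolled by more than about 15 degrees (distance of plain_shaft from where it was at the start of the episode above 0.015 m or angle between plain_shaft's own z axis and vertical below 0.26 rad or angle between plain_shaft's own z axis and vertical above 0.79 rad).
It fails at once if the flatted shaft is lifted out of its groove (z of flat_shaft in the frame of flat_vblock above 0.06 m).
It also fails if it takes over 32 s, if anything falls off the work surface, if the arm or the gripper's body presses on something with over 40 N, if the wrist force passes 120 N, or if a joint passes its speed limit or range.

## Working session

There is one attempt and no reset: what is moved stays moved. The work goes in short steps, Python scripts to look and compute and a tool call to move; the robot and the scene stay as the last step left them, time stands still between calls to the robot, and variables do not carry over. Pictures are saved under pics/ and viewed, at most 10 in all, crops included, and the job is handed in when it is done.

Besides the shell and the picture viewer there is one more tool, called after ">>>" as name(argument=value, ...), one argument or row to a line, values as JSON. arm_command: Moves the arm, as the interface text tells. Its arguments: {"type":"object","properties":{"series":{"type":"array","items":{"type":"number"}},"force":{"type":"number"}},"required":["series"]}

```bash
mkdir -p pics; cat > h.py <<'E'
import numpy as np, cv2
from scipy.spatial.transform import Rotation as R
from plant import telemetry, vision, ctrl
E
python3 - <<'E'
from h import *
import pickle
s=telemetry.get_state(); print(s)
d={}
for n in("scene","top"):
    c=vision.read_camera(n); d[n]=c; cv2.imwrite(f"pics/{n}0.png",c["color"]); print(n,c["K"],c["rvec"],c["tvec"])
pickle.dump(d,open("c0.pkl","wb"))
a=np.hstack([d["top"]["color"]]); 
E
```

```text
{'time': 0.0, 'qpos': array([-1.47299175e+00,  2.87200406e-01,  1.57818822e+00,  8.06355982e-06,
        1.27860816e+00, -1.49974971e-01]), 'dq': array([ 1.37658865e-03, -1.70072572e-04, -1.48900828e-03,  4.45523816e-04,
       -3.82580581e-05,  2.39366876e-04]), 'joint_efforts': array([-7.68102109e-04, -4.05985129e+01, -2.92624050e+01, -1.86528096e-04,
        5.89447736e-03,  3.69736071e-06]), 'eef_pos': array([ 0.16552645, -0.65370504,  0.22991795]), 'tcp_rot': array([ 9.92334900e-01,  1.23571845e-01,  3.52107769e-05, -1.20155708e-03]), 'contact_force': array([ 1.17169904,  0.534251  , -0.13033589]), 'wrist_torque': array([-0.01590844, -0.04262057, -0.01150311]), 'finger_force': 0.0, 'opening': 1.0008089957921271}
scene [[390.37026801   0.         272.59356507]
 [  0.         390.37026801 211.23516423]
 [  0.           0.           1.        ]] [ 2.09897973  0.95482684 -0.47109301] [-0.32391329 -0.22322185  1.07544546]
top [[397.25388895   0.         275.76856106]
 [  0.         397.25388895 208.33362491]
 [  0.           0.           1.        ]] [ 2.14905811 -2.07420096  0.21021198] [-0.07750886  0.58412856  0.7864125 ]
```

View pics/scene0.png

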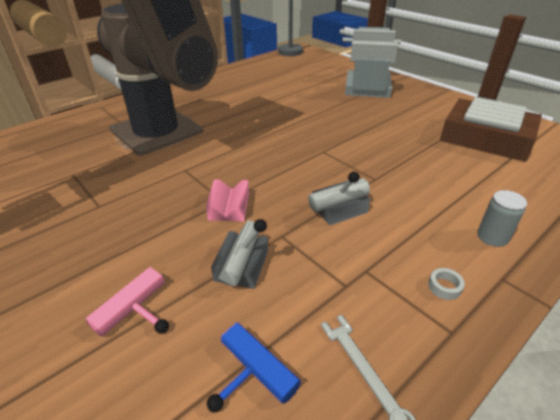

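View pics/top0.png

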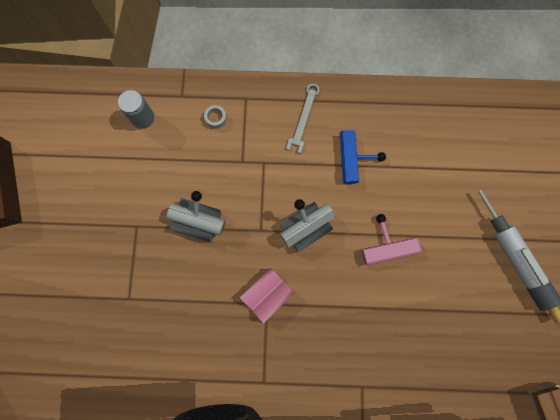

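The candidates in the top view are the steel shafts at (196,218) and (307,225), the blue shaft at (349,157), the pink shaft at (391,251) and the pink V-block at (266,296). It must be one of the two steel ones, so I'll take a close crop of both.

```bash
python3 - <<'E'
from h import *
import pickle
d=pickle.load(open("c0.pkl","rb"))
t,s=d["top"]["color"],d["scene"]["color"]
f=lambda im,x,y:cv2.resize(im[y-37:y+37,x-50:x+50],(400,296),interpolation=cv2.INTER_CUBIC)
cv2.imwrite("pics/crop1.png",np.vstack([np.hstack([f(t,196,218),f(t,307,225)]),np.hstack([f(s,340,197),f(s,243,253)])]))
def ray(c,u,v,z):
    Rm=cv2.Rodrigues(c["rvec"])[0]; o=-Rm.T@c["tvec"].ravel(); r=Rm.T@np.linalg.inv(c["K"])@[u,v,1]; return o+r*(z-o[2])/r[2]
print("cams",[(-cv2.Rodrigues(c["rvec"])[0].T@c["tvec"].ravel()).round(3) for c in d.values()])
for n,u,v in [("top",196,196),("top",300,204),("scene",354,177),("scene",260,226)]: print(n,u,v,ray(d[n],u,v,.103).round(4))
E
```

```text
cams [array([ 0.954, -0.38 ,  0.508]), array([ 0.416, -0.064,  0.888])]
top 196 196 [0.5974 0.1057 0.103 ]
top 300 204 [ 0.5882 -0.1058  0.103 ]
scene 354 177 [0.602  0.1067 0.103 ]
scene 260 226 [ 0.5919 -0.1045  0.103 ]
```

View pics/crop1.png

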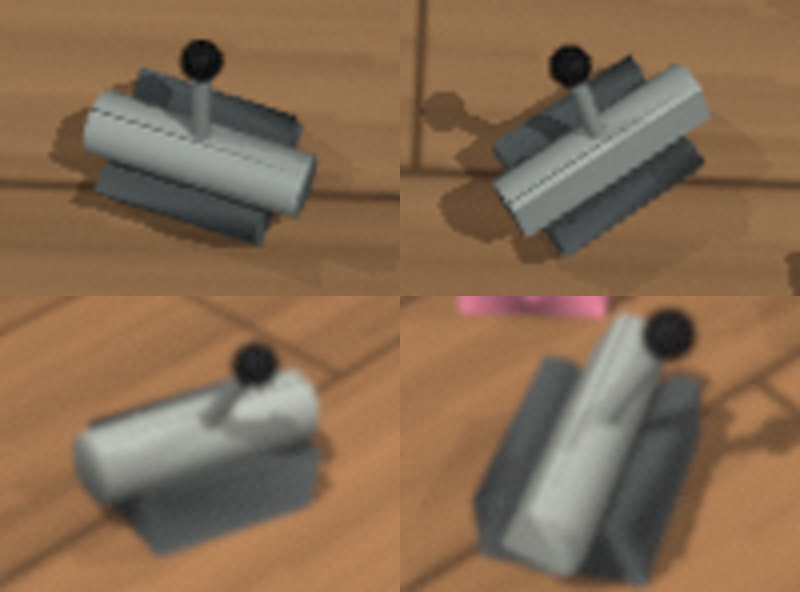

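The right-hand shaft at top (307,225) shows a uniform planar face below its edge line, with sharp end corners at about (288,247). The left one at (196,218) is smoothly shaded with rounded ends. So the right one is the flatted shaft, with its knob at (300,204) leaning up-left. Next I'll compute the block frame and the approach.

```bash
cat >> h.py <<'E'
def ray(c,u,v,z):
    Rm=cv2.Rodrigues(c["rvec"])[0]; o=-Rm.T@c["tvec"].ravel(); r=Rm.T@np.linalg.inv(c["K"])@[u,v,1]; return o+r*(z-o[2])/r[2]
def shift(p):  # world point -> tool shift cm
    s=telemetry.get_state(); return (R.from_quat(s["tcp_rot"]).inv().apply(np.array(p)-s["eef_pos"])*100).round(2)
E
python3 - <<'E'
from h import *
import pickle
d=pickle.load(open("c0.pkl","rb")); t=d["top"]
P=lambda X,Y,z:ray(t,(X-400)/4+257,Y/4+188,z)
a,b=P(510,208,.042),P(693,88,.042); print(a,b,np.linalg.norm(b-a),"mid",(a+b)/2)
yaw=np.arctan2(*(a-b)[1::-1]); print("xdir deg",np.degrees(yaw))
# block top edges (z=.036): upper edge and lower edge
for q in [((495,150),(632,57)),((560,257),(705,158))]:
    e=[P(*p,.036) for p in q]; v=e[0]-e[1]; print(np.degrees(np.arctan2(v[1],v[0])),np.linalg.norm(v),(e[0]+e[1])/2)
k=np.array([.590,-.105,.103]); ydir=np.array([-np.sin(yaw),np.cos(yaw),0]); 
if (k-(a+b)/2)@ydir<0: ydir=-ydir
print("ydir",ydir,"knob-axis",(k-(a+b)/2)@ydir,(k-(a+b)/2)@[np.cos(yaw),np.sin(yaw),0])
E
```

```text
[ 0.52165964 -0.07773617  0.042     ] [ 0.59062184 -0.17502644  0.042     ] 0.11925260249942349 mid [ 0.55614074 -0.1263813   0.042     ]
xdir deg 125.33013220497723
126.4739836354184 0.09138896059424023 [ 0.5808939  -0.10545606  0.036     ]
126.11934804878865 0.09558831429339147 [ 0.52519451 -0.14400997  0.036     ]
ydir [ 0.81583358  0.57828676 -0.        ] knob-axis 0.03998804996487231 -0.002136778382992306
```

```bash
python3 -c "
from h import *
print(shift([.622,-.079,.19]),shift([.622,-.079,.092]))"
```

```text
[ 58.35 -44.52   4.12] [ 58.35 -44.5   13.92]
```

>>> arm_command(
  series=[58.4,-44.5,4.1,0,0,-21.6,1,58.4,-44.5,4.1,0,0,-21.6,1,58.4,-44.5,4.1,0,0,-21.6,1,58.4,-44.5,4.1,0,0,-21.6,1,58.4,-44.5,4.1,0,0,-21.6,1,58.4,-44.5,4.1,0,0,-21.6,1,58.4,-44.5,4.1,0,0,-21.6,1,58.4,-44.5,4.1,0,0,-21.6,1,58.4,-44.5,4.1,0,0,-21.6,1,58.4,-44.5,4.1,0,0,-21.6,1],
  force=40,
)

```text
time: 0.93
eef_pos: [0.4252, -0.3267, 0.2076]
tcp_rot: [0.952, 0.307, -0.0, -0.0]
contact_force: [0.8, 0.4, 0.5]
opening: 0.003
finger_force: 0.0
```

```bash
python3 -c "
from h import *
s=telemetry.get_state();print(s['eef_pos'],R.from_quat(s['tcp_rot']).as_matrix().round(3),shift([.622,-.079,.19]))"
```

```text
[ 0.42519385 -0.32670353  0.20762809] [[ 0.811  0.585 -0.   ]
 [ 0.585 -0.811  0.   ]
 [ 0.    -0.001 -1.   ]] [30.45 -8.59  1.77]
```

>>> arm_command(
  series=[30.0,-8.5,1.7,0,0,0,1,30.0,-8.5,1.7,0,0,0,1,30.0,-8.5,1.7,0,0,0,1,30.0,-8.5,1.7,0,0,0,1,30.0,-8.5,1.7,0,0,0,1,30.0,-8.5,1.7,0,0,0,1,30.0,-8.5,1.7,0,0,0,1,30.0,-8.5,1.7,0,0,0,1,30.0,-8.5,1.7,0,0,0,1,30.0,-8.5,1.7,0,0,0,1],
)

```text
time: 1.77
eef_pos: [0.618, -0.0832, 0.1902]
tcp_rot: [0.951, 0.309, -0.001, -0.0]
contact_force: [0.6, -0.2, 0.4]
opening: -0.004
finger_force: 0.0
```

```bash
python3 - <<'E'
from h import *
s=telemetry.get_state();print(s['eef_pos'],shift([.622,-.079,.19]),shift([.622,-.079,.092]))
c=vision.read_camera("wrist"); cv2.imwrite("pics/w1.png",c["color"])
K=c["K"];T=np.array(c["T_tool_cam"])
def proj(p):
    q=R.from_quat(s["tcp_rot"]).inv().apply(np.array(p)-s["eef_pos"]); q=(np.linalg.inv(T)@[*q,1])[:3]; u=K@q; return (u[:2]/u[2]).round(),q[2].round(3)
print("knob exp",proj([.587,-.104,.103]),"mid",proj([.555,-.1255,.0375]))
E
```

```text
[ 0.6180392  -0.0831984   0.19015015] [ 0.57 -0.11  0.01] [ 0.58 -0.1   9.81]
knob exp (array([277., 258.]), np.float64(0.256)) mid (array([276., 261.]), np.float64(0.331))
```

View pics/w1.png

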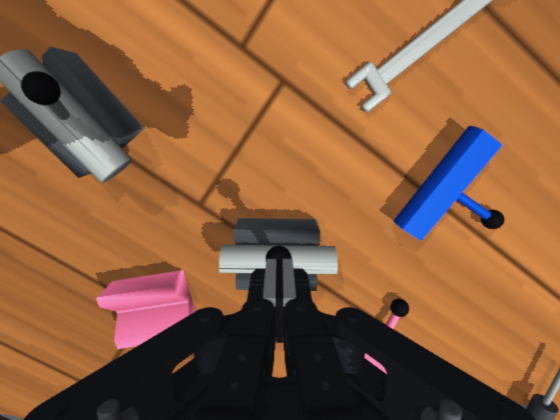

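The wrist view shows the knob at (279,253), against a predicted (277,258). The shaft is level in the image and its flat edge line is visible, so the choice and the alignment both hold. Descend on the +y side.

>>> arm_command(
  series=[0.8,-0.1,3,0,0,0,1,0.8,-0.1,6,0,0,0,1,0.8,-0.1,8.5,0,0,0,1,0.8,-0.1,9.6,0,0,0,1,0.8,-0.1,9.6,0,0,0,1,0.8,-0.1,9.6,0,0,0,1],
)

```text
time: 2.32
eef_pos: [0.6237, -0.0799, 0.0953]
tcp_rot: [0.952, 0.307, -0.0, -0.0]
contact_force: [0.0, 1.1, 0.3]
opening: 0.003
finger_force: 0.0
```

```bash
python3 - <<'E'
from h import *
s=telemetry.get_state();print(s['eef_pos'],s["contact_force"],shift([.588,-.1035,.092]))
E
```

```text
[ 0.62371517 -0.07988924  0.09531756] [0.01504548 1.10020655 0.31616464] [-4.28 -0.17  0.33]
```

>>> arm_command(
  series=[-1.0,-0.1,0,0,0,0,1,-1.6,-0.1,0,0,0,0,1,-2.0,-0.1,0,0,0,0,1,-2.4,-0.1,0,0,0,0,1,-2.8,-0.1,0,0,0,0,1,-3.2,-0.1,0,0,0,0,1,-3.6,-0.1,0,0,0,0,1,-4.0,-0.1,0,0,0,0,1,-4.4,-0.1,0,0,0,0,1,-4.4,-0.1,0,0,0,0,1],
)

```text
time: 3.15
eef_pos: [0.587, -0.1041, 0.0948]
tcp_rot: [0.952, 0.307, -0.001, -0.0]
contact_force: [0.1, 0.8, 0.8]
opening: 0.001
finger_force: 0.1
```

```bash
python3 - <<'E'
from h import *
s=telemetry.get_state();print(s['eef_pos'],s["contact_force"],shift([.588,-.1035,.092]))
t=vision.read_camera("top")["color"];c=vision.read_camera("scene")["color"]
f=lambda im,x,y:cv2.resize(im[y-60:y+60,x-50:x+50],(400,480),interpolation=cv2.INTER_CUBIC)
cv2.imwrite("pics/c2.png",np.hstack([f(t,307,225),f(c,243,233)]))
E
```

```text
[ 0.58696417 -0.10414172  0.09478618] [0.1088443  0.76701424 0.79194244] [0.12 0.01 0.28]
```

View pics/c2.png

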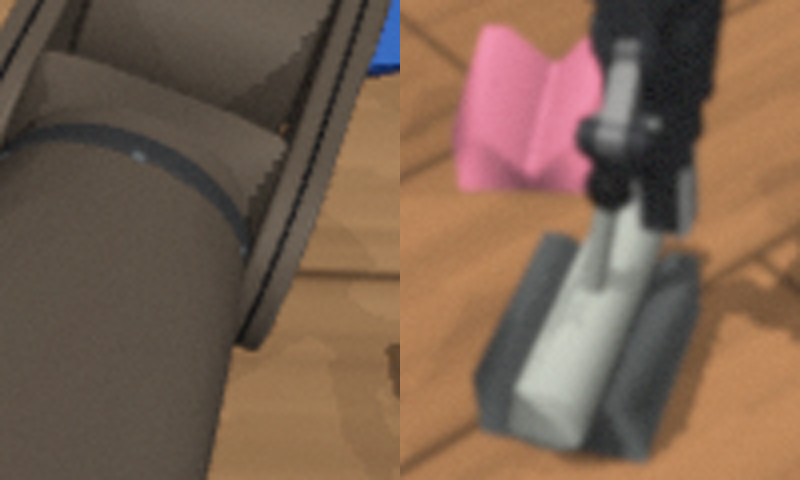

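The handle has swung to nearly upright, with the knob at scene crop (608,185), left of the fingers. Continue.

>>> arm_command(
  series=[-0.4,0,0,0,0,0,1,-0.8,0,0,0,0,0,1,-1.2,0,0,0,0,0,1,-1.6,0,0,0,0,0,1,-2.0,0,0,0,0,0,1,-2.4,0,0,0,0,0,1,-2.8,0,0,0,0,0,1,-3.2,0,0,0,0,0,1,-3.6,0,0,0,0,0,1,-4.0,0,0,0,0,0,1],
)

```text
time: 4.08
eef_pos: [0.5548, -0.1274, 0.0949]
tcp_rot: [0.952, 0.307, -0.0, -0.0]
contact_force: [0.6, 0.2, -0.6]
opening: 0.0
finger_force: 0.1
```

>>> arm_command(
  series=[-0.4,0,0,0,0,0,1,-0.8,0,0,0,0,0,1,-1.1,0,0.1,0,0,0,1,-1.4,0,0.2,0,0,0,1,-1.7,0,0.3,0,0,0,1,-2.0,0,0.3,0,0,0,1,-2.3,0,0.3,0,0,0,1,-2.3,0,0.3,0,0,0,1],
)

```text
time: 4.75
eef_pos: [0.5362, -0.1409, 0.092]
tcp_rot: [0.952, 0.307, -0.0, -0.0]
contact_force: [-0.0, 0.3, -0.4]
opening: 0.002
finger_force: 0.0
```

```bash
python3 - <<'E'
from h import *
s=telemetry.get_state();print(s['eef_pos'],s["contact_force"])
c=vision.read_camera("scene")["color"]
f=lambda im,x,y:cv2.resize(im[y-60:y+60,x-60:x+60],(480,480),interpolation=cv2.INTER_CUBIC)
cv2.imwrite("pics/c3.png",f(c,235,233))
E
```

```text
[ 0.5362418  -0.14089632  0.09199162] [-0.02529541  0.25748217 -0.4060575 ]
```

View pics/c3.png

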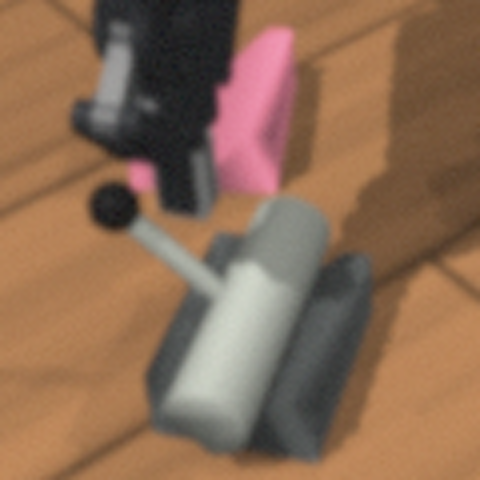

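The handle has fallen over to the -y side, with the knob at about (204,224) in the scene view and the fingers free. I'll raise and retreat, then measure.

>>> arm_command(
  series=[0.5,0,-2,0,0,0,1,2,0,-5,0,0,0,1,6,0,-9,0,0,0,1,10,0,-10,0,0,0,1,12,0,-10,0,0,0,1,12,0,-10,0,0,0,1,12,0,-10,0,0,0,1],
)

```text
time: 5.38
eef_pos: [0.6351, -0.0693, 0.1926]
tcp_rot: [0.951, 0.309, 0.0, 0.0]
contact_force: [-0.9, 0.8, -0.5]
opening: -0.003
finger_force: 0.0
```

```bash
python3 - <<'E'
from h import *
B=np.array([.555,-.1255,0]); a=np.radians(35.8); Y=np.array([np.cos(a),np.sin(a),0]); X=np.array([Y[1],-Y[0],0])
s=telemetry.get_state();print(s['eef_pos'])
c=vision.read_camera("scene");k=ray(c,203.75,224.25,.087); print("scene knob",k,(k-B)@Y,(k-B)@X)
w=vision.read_camera("wrist");K=w["K"];T=np.array(w["T_tool_cam"])
cv2.imwrite("pics/w4.png",w["color"])
cv2.imwrite("pics/c4.png",cv2.resize(c["color"][173:293,175:295],(480,480),interpolation=cv2.INTER_CUBIC))
def proj(p):
    q=R.from_quat(s["tcp_rot"]).inv().apply(np.array(p)-s["eef_pos"]); q=(np.linalg.inv(T)@[*q,1])[:3]; u=K@q; return (u[:2]/u[2]).round()
print("exp bedded knob in wrist",proj(B-.058*Y+[0,0,.087]))
def ps(p): return cv2.projectPoints(np.array([p]),c["rvec"],c["tvec"],c["K"],None)[0].ravel()
for r in (30,35,40,45,50):
    q=np.radians(r); print(r,ps(B-(.0042+.076*np.sin(q))*Y+[0,0,.0332+.076*np.cos(q)]).round(1))
E
```

```text
[ 0.63514968 -0.06934586  0.19262017]
scene knob [ 0.51313009 -0.1595808   0.087     ] -0.0538949926568419 0.0031495843677223434
exp bedded knob in wrist [277. 355.]
30 [210.3 218.4]
35 [207.3 219.6]
40 [204.6 221. ]
45 [202.1 222.7]
50 [200.  224.5]
```

View pics/c4.png

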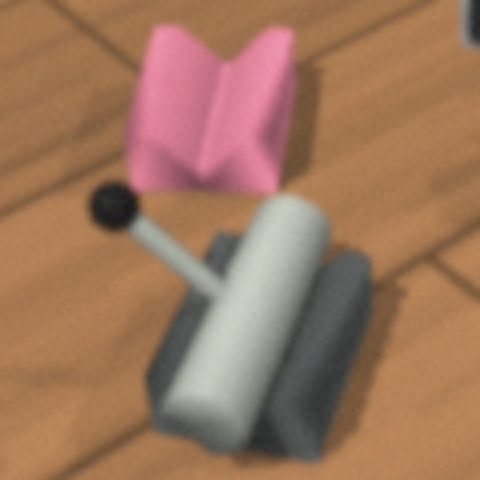

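View pics/w4.png

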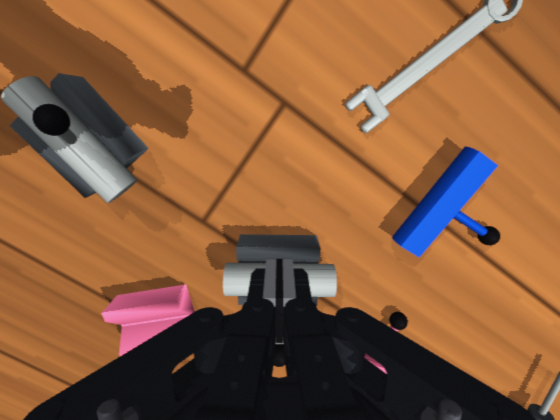

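The scene view shows the handle leaning to -y with the knob at (204,224), near the 40–45° prediction of (202–205, 221–223). The wrist view shows the knob at about (279,355), against (277,355) predicted for the bedded pose. The shaft is parallel to its groove, the round shaft is unmoved, and the robot is clear.

```bash
python3 -c "
from h import *
print(ctrl.sign_off())"
```

```text
the job is handed in; nothing more can be done
None
```

I rolled the flatted shaft over and handed the job in at about 5.5 s of the 32 s: camera checks put its handle leaning about 45° to the -y side, as expected when bedded, and the round shaft looked unmoved; no verdict was shown.

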